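# Set the running clearance of a slide fixture and hold the adjusting screw

## Task

Crank the handle clockwise until the carriage with the bushing is fully home against its stop under the bridge. Then turn the thumbscrew on the bridge clockwise until it seats on the bushing, back it off a quarter turn, and finish while still gripping the thumbscrew, holding it still there (do not let go), so that its lock nut can be tightened. Leave the tools and parts lying around the fixture where they are.

Things in the scene. Friction and masses are not known exactly. Their poses are not given: they have to be found in the camera images.
- fixture: Slide fixture fixed to the bench: grey base 140 x 350 x 15 mm, long side along its y. Origin: centre of the slide, on the bench; z up. Grey gearbox 65 mm high with the hand crank on top at (18, -90) mm. Dark bridge over the slide at y = 110 mm: beam 114 mm along x, 30 mm wide, top at 95 mm, brass lock nut up to 104 mm. End stop at y = 147 mm.
- crank_axis (a point): Point on the crank's vertical turning axis, level with the middle of the crank handle (108 mm above the bench).
- crank_handle_mid (a point): Middle of the upright black crank handle: a barrel 23 mm in diameter, 41 mm high, spinning freely on its pin 45 mm from the crank axis, so the gripper need not turn as the handle goes round. It stands 87 to 127 mm above the bench; the flat crank arm under it ends at 86 mm.
- crank (a joint): Hand crank angle, rad. 0 = carriage home against the end stop (hard stop); positive = counter-clockwise from above, away from home. Clockwise from above drives the carriage towards the bridge, 50 mm a turn. Starts about 1 to 1.3 turns from home; friction 0.06 N m, stays where it is left.
- screw (a joint): Thumbscrew angle, rad. 0 = seated on the bushing (hard stop); positive = backed off, counter-clockwise from above. Clockwise screws it down, 4 mm a turn. Starts 1.8 to 3.1 rad from seated; friction 0.06 N m, stays where it is left.
- screw_grip (a point): Middle of the thumbscrew's head, on its vertical axis: a flat steel bar 48 mm long (this point's x), 12 mm thick (its y), 30 mm high, 120 to 150 mm above the bench when seated, up to 2 mm more when backed off; hub 22 mm in diameter below it. Pinch the two flat sides from above. The point turns with the screw.
- screw_quill: The thumbscrew as a whole (the threaded part with its head); origin at its foot on the screw axis, 65 mm above the bench when seated. It does not turn with the head.
- carriage: Small aluminium carriage, 58 x 54 mm, carrying a flanged bushing 28 mm in diameter; it slides along the fixture's y, driven by the crank. Origin under its centre; home is y = +110 mm in the fixture, right under the thumbscrew.
- hex_key: bent hex key, 37x120x8 mm, lying on the bench beside the fixture. A bystander, loose; origin at the centre of its underside.
- spare_bolt: hex-head bolt, 58 mm long, lying beside the fixture. A bystander, loose; origin at the centre of its underside.
- spare_bushing: flanged bush, 24 mm across, 18 mm high, standing on the near side of the fixture. A bystander, loose; origin at the centre of its underside.
- spanner: combination spanner, 24x172x9 mm, lying on the far side of the fixture. A bystander, loose; origin at the centre of its underside.
- tape_measure: pocket tape measure, 64x69x32 mm, on the far side of the fixture. A bystander, loose; origin at the centre of its underside.

How it is judged:
By the outcome, as a careful person would: the job done as asked, in the order asked, and still so for the second after the job is handed in, while the arm keeps its last pose, push and grip.
It also fails if it takes over 72 s, if anything falls off the work surface, if the arm or the gripper's body presses on something with over 40 N, if the wrist force passes 120 N, or if a joint passes its speed limit or range.

## Robot

A 6-joint arm with a two-finger parallel gripper is mounted at the origin on the work surface; the furniture and walls round the work are solid. World frame = base frame: x ahead of the robot, y to its left, z up, the work surface at z = 0. Lengths are in mm, angles in rad, forces in N, time in s.
With the tool pointing down it reaches from about 350 to 775 mm from the base axis. Payload 7.3 kg.
Tool frame: the origin (TCP) lies midway between the tips of the shut fingers; the grasp point (between the pads) lies 19 mm behind it; z points along the fingers, y is the direction in which the jaws open and shut (so a half turn about z gives the same grasp; the last joint's range is limited). The gripper opens to 92 mm and grips with 3 to 60 N. Pads are 19 mm wide; open, the fingers measure 130 mm over their backs; the gripper's body (75 mm by 190 mm) begins 47 mm behind the grasp point.
Start: joints at [-1.445, 0.342, 1.524, -0, 1.275, -0.146], TCP at [140.967, -505.74, 226.741] pointing down, gripper open.
Joint ranges: [-2.53, 2.53], [-0.77, 2.02], [0.04, 2.7], [-1, 4.14], [0.28, 2.66], [-3.11, 3.11]. Speed limits (rad/s): [2.57, 2.57, 3.14, 3.14, 3.14, 3.14].

## Interface

Orientations are given as [roll, pitch, yaw] about the fixed x, y, z axes, in that order (R = Rz(yaw) Ry(pitch) Rx(roll)).
In Python, from plant import sensors, imaging, ticket gives the robot as it stands. The module is installed in compiled form; this text tells all that it offers.
- The arm moves only by the tool arm_command, never from a script. Its argument "increments" is one flat list of numbers, 5 for each row, row after row: the closure, from 0 (fully open) to 1 (shut), then the shift along the tool's x, y, z in mm, then the turn about the tool's z in degrees. In form: [hand, dx, dy, dz, spin, hand, dx, dy, dz, spin, ...]. A call has 1 to 20 rows; each row is the pose to reach, as a shift and turn from the pose commanded when the call began, along the tool's axes at that moment; what a row does not reach only later rows make up. A row lasts 1/8 s, in which the tool goes at most 62.5 mm and 10.7 degrees, less where a joint would pass 70% of its speed; a pose out of reach is approached as far as the arm can. A call with a gripper value outside its range is refused whole. The fingers move at their own pace and stop on an object; the grip force is fixed at half the most. Time passes only in rows, so rows that repeat a pose let the fingers close. It gives the time, the measured TCP pose, the force and the opening at its end, in the units of the state.
- sensors.get_obs(): the state, without advancing time (a new reading comes with each control period).
- imaging.capture(name): name is "scene" or "top"; returns the picture (400x640x3 uint8, blue, green, red); there is no depth.
- imaging.calibration(name): a dict with "fx", "fy", "cx", "cy" (pixels), "world_to_cam" (4x4, takes a point from world to camera coordinates). Camera axes: x right, y down, z forward; pixel columns grow to the right and rows downward; lengths in mm; the calibration is good to about 2 mm. A picture is of the moment at which its call begins. calibration takes no time and is no camera call.
- ticket.close_job(): hands the job in, once; it reports no verdict.
The state is a dict: "time": time; "joint_positions": joint angles; "dq": joint speeds; "tau": joint torques, N m; "tool_pos": TCP position; "tcp_rot": TCP orientation; "contact_force": force on the tool from outside, world axes, zero at the start; "moment": the same for the moment, N m; "grip_width": finger opening in mm.
Only numpy, scipy, OpenCV 4.12 (cv2) and the standard library are available. Lean on these libraries where they do the work, as an engineer would, in place of code of your own. Each camera call takes 0.05 s, during which the arm holds its last target. There are 200 camera calls.

## Working session

There is one attempt and no reset: what is moved stays moved. The work goes in short steps, Python scripts to look and compute and a tool call to move; the robot and the scene stay as the last step left them, time stands still between calls to the robot, and variables do not carry over. Pictures are saved under pics/ and viewed, about 8 in all and at most 12, crops included, and the job is handed in when it is done.

Besides the shell and the picture viewer there is one more tool, called after "Request:" in YAML: its name, and indented under it one key for each argument. arm_command: Moves the arm, as the interface text tells. Its arguments: {"type":"object","properties":{"increments":{"type":"array","items":{"type":"number"}}},"required":["increments"]}

```bash
mkdir -p pics; python3 - <<'E'
from plant import sensors, imaging
import cv2
for n in("scene","top"):
    cv2.imwrite(f"pics/{n}0.png",imaging.capture(n)); c=imaging.calibration(n); print(n,c)
print(sensors.get_obs())
E
```

```text
scene {'fx': 411.3712887460524, 'fy': 411.3712887460524, 'cx': 320.41963986123864, 'cy': 200.1789477483926, 'world_to_cam': array([[-6.04357965e-01, -7.96691555e-01, -5.83239362e-03,
         3.83914569e+02],
       [-6.02782735e-01,  4.62024080e-01, -6.50528034e-01,
         3.82093006e+02],
       [ 5.20964897e-01, -3.89636133e-01, -7.59459847e-01,
         6.76935628e+02],
       [ 0.00000000e+00,  0.00000000e+00,  0.00000000e+00,
         1.00000000e+00]])}
top {'fx': 395.2543917442384, 'fy': 395.2543917442384, 'cx': 322.346755585946, 'cy': 202.3175340649427, 'world_to_cam': array([[ 1.17712335e-02, -9.99809618e-01,  1.55616467e-02,
         4.71405431e+01],
       [-9.88880697e-01, -1.39469891e-02, -1.48055558e-01,
         5.49398373e+02],
       [ 1.48244409e-01, -1.36458155e-02, -9.88856606e-01,
         9.63966879e+02],
       [ 0.00000000e+00,  0.00000000e+00,  0.00000000e+00,
         1.00000000e+00]])}
{'time': 0.1, 'joint_positions': array([-1.44501661e+00,  3.42653729e-01,  1.52490942e+00, -1.53515857e-05,
        1.27538644e+00, -1.45969679e-01]), 'dq': array([ 0.00013148, -0.00182497, -0.00133978, -0.00187236,  0.00114143,
       -0.0001648 ]), 'tau': array([ 1.35008308e-03, -4.32004595e+01, -2.44693887e+01,  7.18998467e-02,
        5.25565655e-02, -4.03497711e-05]), 'tool_pos': array([ 140.90626104, -505.36980484,  226.11831448]), 'tcp_rot': array([-3.14024801e+00, -1.82844130e-04,  2.71753748e-01]), 'contact_force': array([ 0.54222383, -0.18039607, -0.41223734]), 'moment': array([0.0179867 , 0.04797317, 0.05542647]), 'grip_width': 91.75714442437038}
```

View pics/scene0.png

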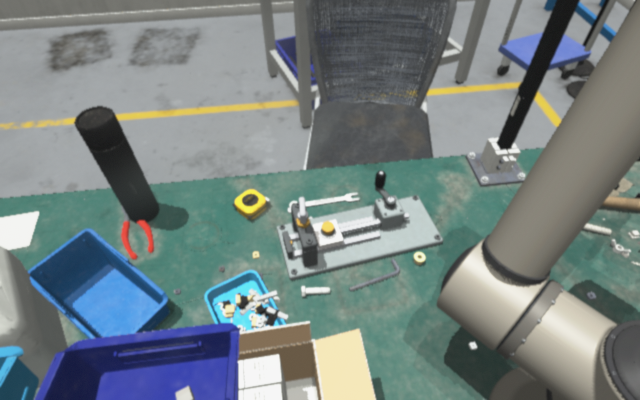

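View pics/top0.png

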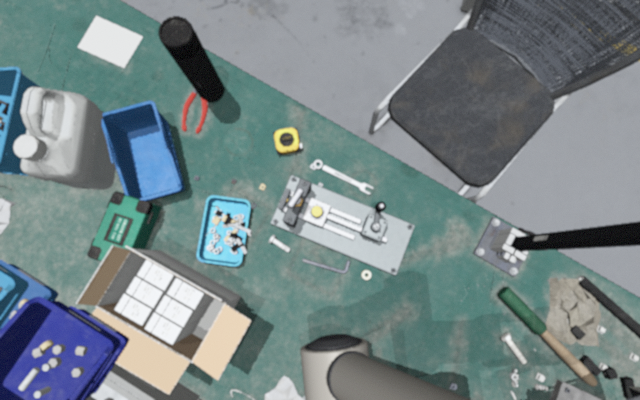

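The scene view shows the fixture near (360,235), with the crank handle at about (381,180). The top view shows the fixture at about (342,223). I'll enlarge both.

```bash
python3 - <<'E'
import cv2
a=cv2.imread("pics/top0.png")[165:285,265:425]; cv2.imwrite("pics/t1.png",cv2.resize(a,None,fx=5,fy=5,interpolation=cv2.INTER_CUBIC))
a=cv2.imread("pics/scene0.png")[165:285,270:430]; cv2.imwrite("pics/s1.png",cv2.resize(a,None,fx=5,fy=5,interpolation=cv2.INTER_CUBIC))
E
```

```text
(no output)
```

View pics/t1.png

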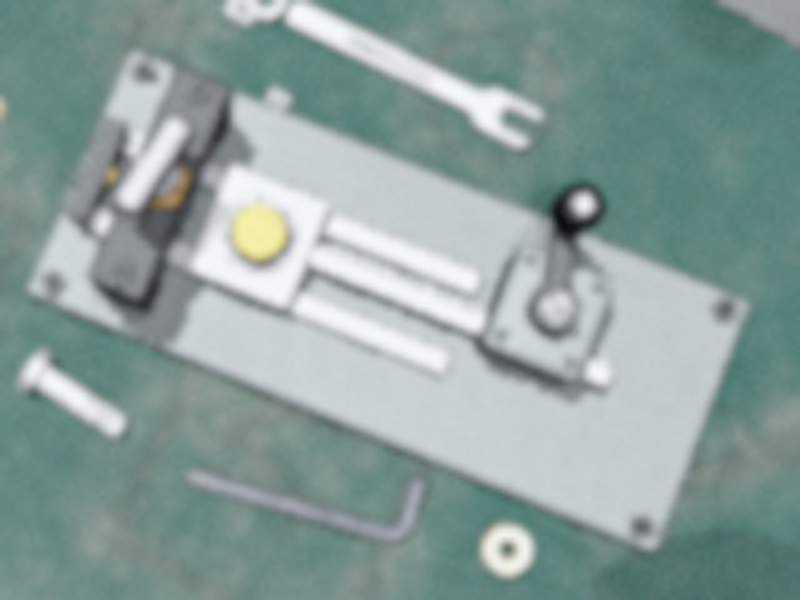

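View pics/s1.png

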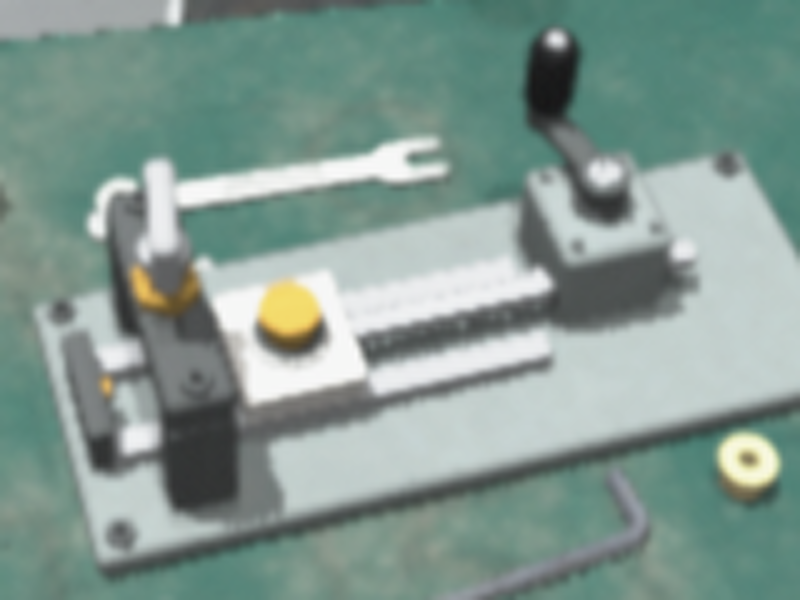

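The crops show the base corners, top crop (135,50), (748,303), (655,548), (30,290) and scene crop (40,310), (103,565), (745,152). They also show the handle top at (582,203) and (556,38), and the thumbscrew bar from (128,202) to (178,126) in the top crop. The bar is seen nearly end-on in the scene view.

```bash
cat > h.py <<'E'
import numpy as np, cv2
from scipy.optimize import least_squares
from plant import imaging
C={n:imaging.calibration(n) for n in("top","scene")}
def proj(n,p):
    c=C[n];q=c["world_to_cam"]@np.r_[p,1];return np.array([c["fx"]*q[0]/q[2]+c["cx"],c["fy"]*q[1]/q[2]+c["cy"]])
O={"top":(265,165),"scene":(270,165)}
def px(n,u,o=None,s=5): return (np.array(u)+.5)/s-.5+np.array(o or O[n])
def f2w(F,p):
    c,s=np.cos(F[2]),np.sin(F[2]);return np.array([F[0]+c*p[0]-s*p[1],F[1]+s*p[0]+c*p[1],p[2]])
E
python3 - <<'E'
from h import *
ob=[("top",(135,50),(70,175,15)),("top",(748,303),(70,-175,15)),("top",(655,548),(-70,-175,15)),("top",(30,290),(-70,175,15)),
("scene",(40,310),(70,175,15)),("scene",(103,565),(-70,175,15)),("scene",(745,152),(70,-175,15))]
def fit(ob):
    r=least_squares(lambda F:np.concatenate([proj(n,f2w(F,p))-px(n,u) for n,u,p in ob]),[450,0,-.4]);return r
for sel in(ob,ob[:4],ob[4:]):
    r=fit(sel);print(r.x,np.round(r.fun,1))
F=fit(ob).x
print("axis",f2w(F,(18,-90,108)),"screw",f2w(F,(0,110,135)))
# handle top triangulate xy at z=127 both
for n,u in(("top",(582,203)),("scene",(556,38))):
    h=least_squares(lambda q:proj(n,[*q,127])-px(n,u),[450,-50]).x; print("handle",n,h,np.hypot(*(h-f2w(F,(18,-90,0))[:2])))
e=[least_squares(lambda q:proj("top",[*q,151])-px("top",u),[450,-50]).x for u in((128,202),(178,126))]
print(e,np.mean(e,0),np.arctan2(*(e[1]-e[0])[::-1]))
for z in(150,152):print("pred screw top",[(proj(n,f2w(F,(0,110,z)))-O[n]+.5)*5 for n in O])
np.save("F.npy",F)
E
```

```text
[ 4.95159320e+02 -1.15548633e+00 -3.80170801e-01] [ 0.1  0.   1.8  0.3  1.2  2.  -0.2  1.  -1.8 -1.  -1.   0.2 -1.  -0.5]
[ 4.97408109e+02  7.00931201e-01 -3.80355312e-01] [-0.6 -0.8  1.  -0.6  0.4  1.1 -0.9  0.1]
[ 4.92569108e+02 -2.77041684e+00 -3.81521154e-01] [-0.6 -0.7  0.2  0.6  0.3 -0.1]
axis [478.47702518 -91.40902395 108.        ] screw [535.97801846 100.99065321 135.        ]
handle top [530.93115587 -80.90292892] 53.49592376437976
handle scene [531.27783816 -86.18706727] 53.058408219610385
[array([525.04783176, 128.14040913]), array([560.17138152, 106.32236062])] [542.60960664 117.23138487] -0.5558476701937708
pred screw top [array([189.31074478, 179.71886048]), array([199.9259692, 199.1341531])]
pred screw top [array([189.15810918, 179.04184022]), array([199.79240418, 195.8340903 ])]
```

```bash
python3 - <<'E'
from h import *
ob=[("top",(135,50),(70,175,15)),("top",(748,303),(70,-175,15)),("top",(655,548),(-70,-175,15)),("top",(30,290),(-70,175,15)),
("scene",(40,310),(70,175,15)),("scene",(103,565),(-70,175,15)),("scene",(745,152),(70,-175,15))]
o2=[("top",(153,164),(0,110,151)),("scene",(163,190),(0,110,151)),("top",(553,306),(18,-90,93)),("scene",(605,172),(18,-90,93)),("top",(258,232),'b'),("scene",(290,300),'b')]
def res(v):
    F=v[:3];r=[]
    for n,u,p in ob: r.append(proj(n,f2w(F,(p[0]+v[3],p[1]+v[4],15)))-px(n,u)-v[7+2*(n=="top"):9+2*(n=="top")])
    for n,u,p in o2:
        if p=='b':p=(0,v[6],v[12] if 0 else 62)
        r.append(proj(n,f2w(F,p))-px(n,u)-v[7+2*(n=="top"):9+2*(n=="top")])
    h=(18+45*np.cos(v[5]),-90+45*np.sin(v[5]),127)
    for n,u in(("top",(582,203)),("scene",(556,38))): r.append(proj(n,f2w(F,h))-px(n,u)-v[7+2*(n=="top"):9+2*(n=="top")])
    return np.concatenate(r+[v[7:11]])   # image offsets = calibration error, prior 1 px
r=least_squares(res,[495,0,-.38,0,10,0,50]+[0]*4);v=r.x
print(np.round(v,3));print(np.round(r.fun,1).reshape(-1,2))
F=v[:3];np.save("F.npy",F)
print("axis",f2w(F,(18,-90,108)),"screw",f2w(F,(0,110,135)),"handle",f2w(F,(18+45*np.cos(v[5]),-90+45*np.sin(v[5]),107)),"hand ang",v[5], "carr y",v[6],"turns",(110-v[6])/50)
E
```

```text
[ 5.03291e+02  1.33340e+01 -3.83000e-01 -1.60600e+00 -1.69180e+01
  2.31000e-01  5.66740e+01 -8.09000e-01  5.30000e-02  1.03400e+00
  1.82000e-01]
[[-0.6 -0.4]
 [ 1.   0.2]
 [ 0.3  1.9]
 [-1.   0.5]
 [-0.8 -1.4]
 [-0.2 -0.3]
 [ 0.  -0.6]
 [-0.2 -1. ]
 [-0.4  2.2]
 [ 1.  -0.4]
 [ 0.3 -2.2]
 [ 0.4 -0.5]
 [ 0.2  1.8]
 [ 0.2 -0.1]
 [ 0.1  0.6]
 [-0.8  0.1]
 [ 1.   0.2]]
axis [486.37346358 -76.87569369 108.        ] screw [544.37517363 115.37362785 135.        ] handle [530.85641362 -83.67769011 107.        ] hand ang 0.23103722345615285 carr y 56.67389585589015 turns 1.066522082882197
```

Landmarks are consistent: crank axis is at about (486,-77), handle (531,-84), screw (544,115). The base centre is offset about -17 mm in y. I'll move above the handle, keeping clear of the post.

Request:
arm_command:
  increments: [0,40,-45,0,0,0,85,-95,0,0,0,133,-146,0,0,0,170,-175,0,0,0,215,-205,0,0,0,260,-235,0,0,0,300,-262,0,0,0,340,-290,0,0,0,378,-316,0,0,0,430,-312,0,0,0,465,-305,10,0,0,489,-302,27,0,0,489,-302,27,0,0,489,-302,27,0,0,489,-302,27,0]

```text
time: 1.98
tool_pos: [530.5, -83.8, 200.5]
tcp_rot: [3.141, -0.001, 0.271]
contact_force: [-0.8, -1.3, 0.1]
grip_width: 91.9
```

```bash
python3 - <<'E'
from h import *
from plant import sensors
o=sensors.get_obs();print(o)
for n in O:
    a=imaging.capture(n); u,v=np.int32(proj(n,(530,-80,110)));a=cv2.resize(a[v-50:v+50,u-60:u+60],None,fx=4,fy=4,interpolation=cv2.INTER_CUBIC)
    cv2.imwrite(f"pics/{n}2.png",a)
    print(n,u-60,v-50)
cv2.imwrite("pics/b2.png",cv2.vconcat([cv2.imread(f"pics/{n}2.png") for n in O])[:,:])
a=cv2.hconcat([cv2.imread(f"pics/{n}2.png") for n in O]);cv2.imwrite("pics/b2.png",cv2.resize(a,(800,333)))
E
```

```text
{'time': 1.975, 'joint_positions': array([-2.99393245e-01,  3.85568926e-01,  1.53370169e+00, -1.63309645e-04,
        1.22138377e+00,  1.00019252e+00]), 'dq': array([-1.19021202e-03, -2.24877738e-04, -3.35905373e-03,  2.13284224e-03,
       -1.16371927e-03,  9.98507763e-05]), 'tau': array([ 9.46390978e-02, -4.43609333e+01, -2.38341469e+01,  7.43326591e-02,
       -4.92947723e-02, -2.95347665e-03]), 'tool_pos': array([530.45141568, -83.82951465, 200.53135939]), 'tcp_rot': array([ 3.14095668e+00, -7.06709251e-04,  2.71266620e-01]), 'contact_force': array([-0.79306775, -1.2564038 ,  0.11250051]), 'moment': array([ 0.03377906, -0.04852688, -0.05185708]), 'grip_width': 91.87676255400235}
top 319 156
scene 318 129
```

View pics/b2.png

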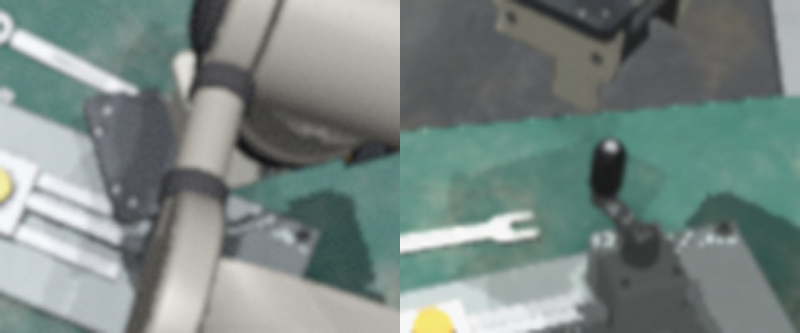

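The scene view shows the handle free under the gripper, and the arm hides it in the top view. I'll descend and grip.

Request:
arm_command:
  increments: [0,0,0,40,0,0,0,0,75,0,0,0,0,95,0,0,0,0,107,0,0,0,0,107,0,1,0,0,107,0,1,0,0,107,0,1,0,0,107,0,1,0,0,107,0,1,0,0,107,0,1,0,0,107,0,1,0,0,107,0]

```text
time: 3.58
tool_pos: [530.9, -83.6, 92.7]
tcp_rot: [3.142, 0.0, 0.272]
contact_force: [-0.3, -0.4, -0.2]
grip_width: 26.6
```

```bash
python3 - <<'E'
from h import *
from plant import sensors
o=sensors.get_obs();print(o)
a=imaging.capture("scene"); cv2.imwrite("pics/s3.png",cv2.resize(a[120:270,270:470],None,fx=4,fy=4,interpolation=cv2.INTER_CUBIC))
E
```

```text
{'time': 3.575, 'joint_positions': array([-2.98677719e-01,  5.08412292e-01,  1.66805490e+00, -1.29810051e-04,
        9.65166414e-01,  1.00037050e+00]), 'dq': array([-0.00029168,  0.00060247, -0.00076298,  0.00081734,  0.00125838,
        0.0003873 ]), 'tau': array([-4.78368802e-04, -4.71602154e+01, -2.00606203e+01,  6.11798116e-02,
       -4.77688923e-02,  8.53493634e-05]), 'tool_pos': array([530.92184655, -83.56080684,  92.6539725 ]), 'tcp_rot': array([3.14152494e+00, 9.20951799e-05, 2.71822001e-01]), 'contact_force': array([-0.33101237, -0.44100387, -0.157281  ]), 'moment': array([ 0.0180646 , -0.05016883, -0.02012654]), 'grip_width': 26.63933052603591}
```

View pics/s3.png

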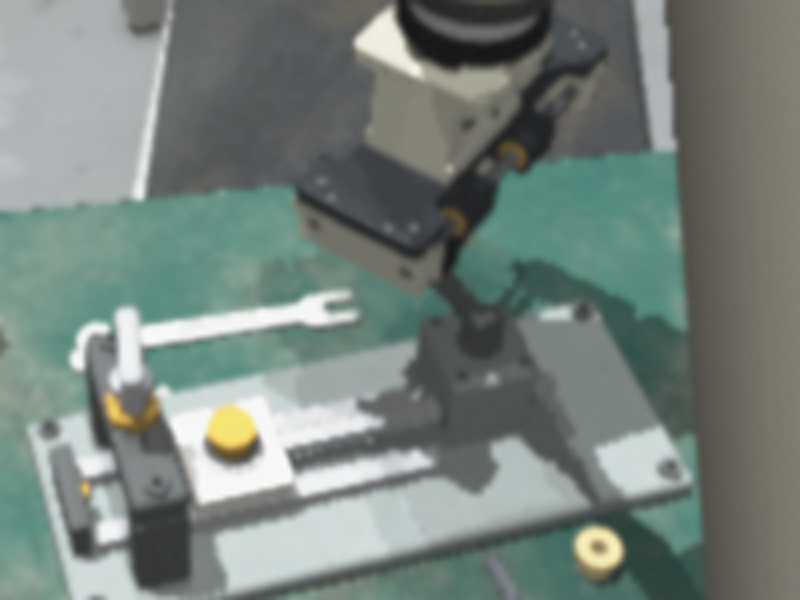

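The gripper is over the handle and closing at 26.6 mm. The carriage hasn't moved (bushing at about (232,430) in the crop).

```bash
cat >> h.py <<'E'
def arc(C,r,phi0,degs,yaw,P=None):
    """tool-frame shifts for handle going clockwise by degs from phi0 (rad); P = start point (default on circle)"""
    P=np.array(C)+r*np.array([np.cos(phi0),np.sin(phi0)]) if P is None else np.array(P)
    c,s=np.cos(yaw),np.sin(yaw);R=[]
    for d in degs:
        w=np.array(C)+r*np.array([np.cos(phi0-np.radians(d)),np.sin(phi0-np.radians(d))])-P
        R.append((round(w[0]*c+w[1]*s,1),round(w[0]*s-w[1]*c,1)))
    return R
E
python3 - <<'E'
from h import *
print(arc((486.4,-76.9),45,-.15,range(15,106,15),.272))
E
```

```text
[(np.float64(-6.2), np.float64(10.0)), (np.float64(-14.7), np.float64(18.1)), (np.float64(-25.1), np.float64(23.6)), (np.float64(-36.5), np.float64(26.3)), (np.float64(-48.2), np.float64(26.0)), (np.float64(-59.5), np.float64(22.6)), (np.float64(-69.5), np.float64(16.5))]
```

Request:
arm_command:
  increments: [1,0,0,0,0,1,0,0,0,0,1,-3,5,0,0,1,-6.2,10,0,0,1,-14.7,18.1,0,0,1,-25.1,23.6,0,0,1,-25.1,23.6,0,0,1,-25.1,23.6,0,0]

```text
time: 4.62
tool_pos: [512.5, -113.3, 92.6]
tcp_rot: [3.142, 0.001, 0.271]
contact_force: [-2.4, 0.3, -0.2]
grip_width: 22.6
```

```bash
python3 - <<'E'
from plant import sensors
o=sensors.get_obs();print(o['contact_force'],o['moment'],o['tool_pos'],o['grip_width'])
E
```

```text
[-2.42352461  0.30526342 -0.16605884] [ 0.14663958  0.3479214  -0.00761681] [ 512.54575574 -113.34735964   92.64605437] 22.55187345680777
```

```bash
python3 - <<'E'
from h import *
import math
print([tuple(map(float,t)) for t in arc((486.4,-76.9),45,-.15-math.pi/4,range(15,256,15),.272)])
E
```

```text
[(-11.4, 2.7), (-23.2, 2.4), (-34.4, -1.0), (-44.4, -7.2), (-52.5, -15.7), (-58.1, -26.1), (-60.8, -37.5), (-60.4, -49.2), (-57.0, -60.5), (-50.9, -70.5), (-42.3, -78.5), (-32.0, -84.1), (-20.6, -86.8), (-8.8, -86.5), (2.4, -83.1), (12.4, -76.9), (20.5, -68.4)]
```

Request:
arm_command:
  increments: [1,-5.7,1.7,0,0,1,-11.4,2.7,0,0,1,-23.2,2.4,0,0,1,-34.4,-1,0,0,1,-44.4,-7.2,0,0,1,-52.5,-15.7,0,0,1,-58.1,-26.1,0,0,1,-60.8,-37.5,0,0,1,-60.4,-49.2,0,0,1,-60.4,-49.2,0,0]

```text
time: 5.88
tool_pos: [441.5, -81.0, 92.7]
tcp_rot: [-3.142, -0.0, 0.273]
contact_force: [4.5, 1.6, -4.9]
grip_width: 22.1
```

Request:
arm_command:
  increments: [1,1.5,-6,0,0,1,3.4,-11.3,0,0,1,9.5,-21.3,0,0,1,18.1,-29.3,0,0,1,28.4,-34.9,0,0,1,39.8,-37.6,0,0,1,51.6,-37.3,0,0,1,62.8,-33.9,0,0,1,72.8,-27.7,0,0,1,80.9,-19.2,0,0,1,80.9,-19.2,0,0]

```text
time: 7.25
tool_pos: [515.7, -42.4, 92.7]
tcp_rot: [3.141, -0.001, 0.271]
contact_force: [0.6, -1.5, -0.1]
grip_width: 22.4
```

```bash
python3 - <<'E'
from h import *
from plant import sensors
o=sensors.get_obs();print(o['contact_force'],o['moment'],o['tool_pos'],o['grip_width'])
d=o['tool_pos'][:2]-[486.4,-76.9];print(np.hypot(*d),np.degrees(np.arctan2(d[1],d[0])))
print([tuple(map(float,t)) for t in arc((486.4,-76.9),45,-.15-np.radians(300),range(10,131,10),.272)])
a=imaging.capture("scene"); cv2.imwrite("pics/s4.png",cv2.resize(a[150:300,270:470],None,fx=4,fy=4,interpolation=cv2.INTER_CUBIC))
E
```

```text
[ 0.57174868 -1.54462921 -0.06995178] [-0.35074805 -0.02691534 -0.04236239] [515.67465108 -42.42730823  92.68754309] 22.395586225816054
45.22578549666399 49.66165837503179
[(4.0, 6.7), (6.8, 14.1), (8.3, 21.8), (8.4, 29.6), (7.1, 37.4), (4.6, 44.8), (0.7, 51.6), (-4.2, 57.7), (-10.2, 62.8), (-16.9, 66.8), (-24.2, 69.6), (-31.9, 71.1), (-39.8, 71.2)]
```

View pics/s4.png

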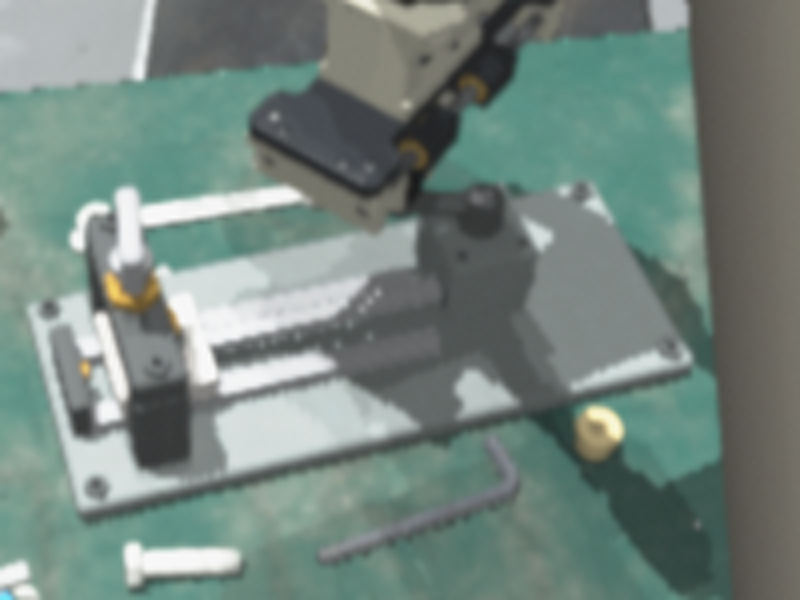

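Tracking is good, and the carriage is now under the bridge but not yet at the stop. I'll approach in smaller steps.

Request:
arm_command:
  increments: [1,4,6.7,0,0,1,6.8,14.1,0,0,1,8.3,21.8,0,0,1,8.4,29.6,0,0,1,7.1,37.4,0,0,1,4.6,44.8,0,0,1,4.6,44.8,0,0]

```text
time: 8.18
tool_pos: [530.7, -84.6, 92.7]
tcp_rot: [3.141, 0.0, 0.271]
contact_force: [-1.2, -1.8, -0.6]
grip_width: 22.2
```

Request:
arm_command:
  increments: [1,-1.8,3.5,0,0,1,-3.9,6.8,0,0,1,-6.2,10,0,0,1,-6.2,10,0,0]

```text
time: 8.68
tool_pos: [528.1, -93.6, 92.7]
tcp_rot: [-3.14, -0.002, 0.271]
contact_force: [2.5, 8.3, -1.3]
grip_width: 22.0
```

Request:
arm_command:
  increments: [1,-1,1.8,0,0,1,-2,3.5,0,0,1,-2,3.5,0,0]

```text
time: 9.05
tool_pos: [527.8, -94.2, 92.7]
tcp_rot: [-3.135, -0.004, 0.271]
contact_force: [5.5, 21.2, -1.8]
grip_width: 22.2
```

Firm hard stop: resistance went from 8 to 21 N with almost no motion, and the handle lies along the fixture x axis (crank about 0). I'll ease off, release and lift.

Request:
arm_command:
  increments: [1,2.3,-4.2,0,0,1,2.3,-4.2,0,0,0,2.3,-4.2,0,0,0,2.3,-4.2,0,0,0,2.3,-4.2,0,0,0,2.3,-4.2,0,0,0,2.3,-4.2,0,0,0,2.3,-4.2,0,0,0,2.3,-4.2,-30,0,0,2.3,-4.2,-70,0,0,2.3,-4.2,-120,0,0,2.3,-4.2,-120,0]

```text
time: 10.55
tool_pos: [529.8, -94.7, 216.8]
tcp_rot: [3.137, -0.007, 0.272]
contact_force: [-0.3, 0.9, -0.4]
grip_width: 92.0
```

```bash
python3 - <<'E'
from h import *
from plant import sensors
F=np.load("F.npy")
o=sensors.get_obs();print(o['contact_force'],o['tool_pos'],o['grip_width'],o['tcp_rot'])
print([(n,proj(n,f2w(F,(0,110,151)))) for n in O])
b=[]
for n,(x,y) in(("scene",(285,180)),("top",(280,165))):
    a=imaging.capture(n); cv2.imwrite(f"pics/{n}5f.png",a);b.append(cv2.resize(a[y:y+100,x:x+67],(402,600),interpolation=cv2.INTER_CUBIC))
cv2.imwrite("pics/b5.png",cv2.hconcat(b)[:,:800])
E
```

```text
[-0.33799151  0.85579644 -0.38615371] [529.81021151 -94.70119185 216.81765281] 91.97164094255092 [ 3.13668337 -0.00710462  0.2719911 ]
[('top', array([296.05470691, 196.61752951])), ('scene', array([300.9627852, 204.8163993]))]
```

View pics/b5.png

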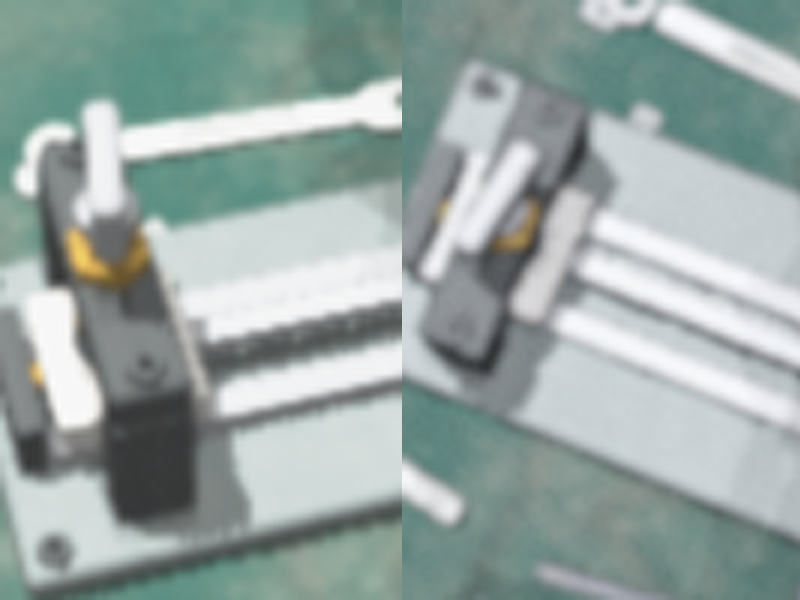

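Carriage is home under the bridge. The bar's top face runs from (472,245) to (525,150) in the right crop, with its centre where predicted.

```bash
python3 - <<'E'
from h import *
def w(n,p,z):return least_squares(lambda q:proj(n,[*q,z])-p,[540,110]).x
R=lambda u:(np.array(u)-[402,0]+.5)/6-.5+np.array([280,165])
a,b=w("top",R((472,242)),151.),w("top",R((525,152)),151.)
print(a,b,np.hypot(*(b-a)),(a+b)/2,np.arctan2(*(b-a)[::-1]))
L=lambda u:(np.array(u)+.5)/6-.5+np.array([285,180])
print(w("scene",L((102,125)),151.))
# predicted outlines of bar for several angles in crops
for t in(-.45,-.5,-.55,-.6,-.65):
    print(t,[np.round((proj("top",[544.4+k*24*np.cos(t),115.4+k*24*np.sin(t),151])-[280,165]+.5)*6+[402,0]).astype(int).tolist() for k in(-1,1)],[np.round((proj("scene",[544.4+k*24*np.cos(t),115.4+k*24*np.sin(t),151])-[285,180]+.5)*6).astype(int).tolist() for k in(-1,1)])
E
```

```text
[525.27057814 125.78145625] [559.89881913 106.58126872] 39.594977910440576 [542.58469864 116.18136249] -0.5062656505781615
[552.82566924 107.86785755]
-0.45 [[472, 249], [530, 137]] [[111, 209], [87, 97]]
-0.5 [[469, 248], [533, 138]] [[108, 209], [90, 97]]
-0.55 [[467, 246], [536, 140]] [[104, 209], [94, 97]]
-0.6 [[464, 244], [538, 141]] [[100, 210], [97, 96]]
-0.65 [[461, 242], [541, 143]] [[96, 210], [101, 96]]
```

Bar direction is about -0.53 rad. I'll grasp with yaw about 2.61 so the wrist has the full clockwise range.

Request:
arm_command:
  increments: [0,5,-10,0,-10,0,10,-25,0,-20,0,16,-45,0,-30,0,22,-65,0,-40,0,29,-85,0,-50,0,36,-105,0,-60,0,43,-125,0,-70,0,50,-145,0,-80,0,57,-165,0,-90,0,64,-185,0,-100,0,70.5,-198.5,0,-110,0,70.5,-198.5,0,-120,0,70.5,-198.5,0,-130,0,70.5,-198.5,0,-134,0,70.5,-198.5,0,-134,0,70.5,-198.5,0,-134,0,70.5,-198.5,0,-134]

```text
time: 12.78
tool_pos: [542.2, 116.0, 212.3]
tcp_rot: [-3.141, -0.0, 2.61]
contact_force: [-0.0, 0.1, 0.1]
grip_width: 91.9
```

```bash
python3 - <<'E'
from plant import sensors
o=sensors.get_obs();print(o['contact_force'],o['moment'],o['tool_pos'],o['tcp_rot'],o['joint_positions'])
E
```

```text
[-0.01722037  0.06117037  0.08015987] [ 0.04614626 -0.10328667  0.02101618] [542.24473092 116.01263093 212.32453811] [-3.14116927e+00 -4.54704017e-04  2.60965866e+00] [ 7.26058785e-02  4.07855237e-01  1.46457584e+00 -9.41314845e-05
  1.26977634e+00 -9.66228619e-01]
```

Request:
arm_command:
  increments: [0,-2.2,0.6,30,0,0,-2.2,0.6,55,0,0,-2.2,0.6,75,0,0,-2.2,0.6,87,0,0,-2.2,0.6,87,0]

```text
time: 13.4
tool_pos: [544.2, 115.4, 125.1]
tcp_rot: [-3.141, -0.001, 2.61]
contact_force: [-0.4, 0.1, -0.1]
grip_width: 91.5
```

```bash
python3 - <<'E'
from plant import sensors,imaging
import cv2
o=sensors.get_obs();print(o['contact_force'],o['moment'],o['tool_pos'],o['tcp_rot'])
a=imaging.capture("scene"); cv2.imwrite("pics/s6.png",cv2.resize(a[140:260,250:410],None,fx=5,fy=5,interpolation=cv2.INTER_CUBIC))
E
```

```text
[-0.37160647  0.12781511 -0.06019279] [ 0.02800338 -0.12025678  0.0526735 ] [544.20924263 115.38222575 125.08942662] [-3.14064557e+00 -1.17299149e-03  2.61027672e+00]
```

View pics/s6.png

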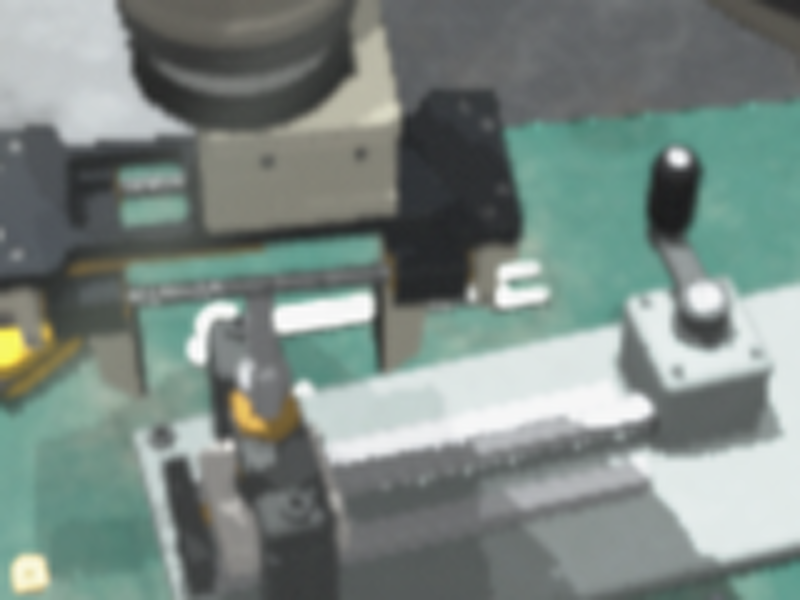

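Bar (265,340) sits between the fingers, which are at about (120,340) and (400,330), and everything is aligned. Handle stays home. Closing.

Request:
arm_command:
  increments: [1,0,0,0,0,1,0,0,0,0,1,0,0,0,0,1,0,0,0,0,1,0,0,0,0,1,0,0,0,0,1,0,0,0,0,1,0,0,0,0,1,0,0,0,0,1,0,0,0,0,1,0,0,0,0,1,0,0,0,0]

```text
time: 14.95
tool_pos: [544.2, 114.8, 125.7]
tcp_rot: [-3.14, -0.0, 2.611]
contact_force: [-2.0, -4.3, 2.4]
grip_width: 11.8
```

```bash
python3 - <<'E'
from plant import sensors
o=sensors.get_obs();print(o['contact_force'],o['moment'],o['tool_pos'],o['tcp_rot'],o['grip_width'])
E
```

```text
[-2.02990811 -4.30667832  2.41846772] [-0.90454265  0.29881485 -0.00579246] [544.24836675 114.83846497 125.67564901] [-3.14023725e+00 -1.68979036e-04  2.61051033e+00] 11.772355546649424
```

Request:
arm_command:
  increments: [1,-0.1,-1,0,0,1,-0.1,-1,0.1,10,1,-0.1,-1,0.2,20,1,-0.1,-1,0.3,30,1,-0.1,-1,0.4,40,1,-0.1,-1,0.6,50,1,-0.1,-1,0.7,60,1,-0.1,-1,0.7,60,1,-0.1,-1,0.7,60]

```text
time: 16.08
tool_pos: [542.7, 113.8, 124.9]
tcp_rot: [-3.138, 0.002, 1.563]
contact_force: [-5.9, -5.1, 5.2]
grip_width: 11.7
```

```bash
python3 - <<'E'
from plant import sensors
o=sensors.get_obs();print(o['contact_force'],o['moment'],o['tool_pos'],o['tcp_rot'],o['grip_width'])
E
```

```text
[-5.9016203  -5.11677962  5.20618926] [-1.26887827  1.06957152 -0.09073917] [542.71879115 113.76800902 124.87579344] [-3.13823540e+00  1.52709617e-03  1.56347014e+00] 11.727325065681462
```

Request:
arm_command:
  increments: [1,-1.2,-1.2,-0.5,0,1,-1.2,-1.2,-0.4,10,1,-1.2,-1.2,-0.3,20,1,-1.2,-1.2,-0.2,30,1,-1.2,-1.2,-0.1,35,1,-1.2,-1.2,-0.1,35,1,-1.2,-1.2,-0.1,35]

```text
time: 16.95
tool_pos: [541.5, 113.7, 124.6]
tcp_rot: [-3.139, 0.002, 0.953]
contact_force: [-5.1, -2.0, 1.2]
grip_width: 12.0
```

```bash
python3 - <<'E'
from plant import sensors
o=sensors.get_obs();print(o['contact_force'],o['moment'],o['tool_pos'],o['tcp_rot'],o['grip_width'],o['tau'][5],o['joint_positions'][5])
E
```

```text
[-5.1104486  -1.96192763  1.20329615] [-0.43283323  0.98677501 -0.01785314] [541.45211694 113.66992377 124.61047972] [-3.13859502e+00  1.71696733e-03  9.52524862e-01] 11.972181611140584 -0.0442421855404973 0.686020400632586
```

Request:
arm_command:
  increments: [1,-1,-0.7,0,0,1,-1,-0.7,0.1,5,1,-1,-0.7,0.1,10,1,-1,-0.7,0.2,15,1,-1,-0.7,0.2,20,1,-1,-0.7,0.2,20]

```text
time: 17.7
tool_pos: [540.8, 113.8, 124.5]
tcp_rot: [-3.139, 0.001, 0.604]
contact_force: [-5.8, 1.7, -0.2]
grip_width: 12.1
```

```bash
python3 - <<'E'
from plant import sensors
o=sensors.get_obs();print(o['contact_force'],o['moment'],o['tool_pos'],o['tcp_rot'],o['grip_width'],o['tau'][5],o['joint_positions'][5])
E
```

```text
[-5.7909317   1.72489479 -0.1540579 ] [ 0.46661449  1.01937259 -0.0898131 ] [540.83468102 113.84658215 124.46356509] [-3.13930186e+00  9.65104000e-04  6.04077754e-01] 12.05007539560105 0.41420068591833115 1.0338308828463654
```

Request:
arm_command:
  increments: [1,-0.8,-0.9,0,0,1,-0.8,-0.9,0.1,5,1,-0.8,-0.9,0.1,10,1,-0.8,-0.9,0.2,15,1,-0.8,-0.9,0.2,20,1,-0.8,-0.9,0.2,20]

```text
time: 18.45
tool_pos: [540.3, 114.3, 124.3]
tcp_rot: [-3.14, 0.0, 0.255]
contact_force: [-4.0, 4.8, -1.8]
grip_width: 11.6
```

```bash
python3 - <<'E'
from plant import sensors
o=sensors.get_obs();print(o['contact_force'],o['moment'],o['tool_pos'],o['tcp_rot'],o['grip_width'],o['tau'][5],o['joint_positions'][5])
E
```

```text
[-3.98885582  4.76169371 -1.80313271] [ 0.86126573  0.61761039 -0.02839702] [540.26249842 114.29951985 124.3077954 ] [-3.13975542e+00  2.44604350e-04  2.54552171e-01] 11.552898534369369 0.3167514503002167 1.3839234373122078
```

Request:
arm_command:
  increments: [1,-0.4,-1.1,0,0,1,-0.4,-1.1,0,5,1,-0.4,-1.1,0,10,1,-0.4,-1.1,0.1,15,1,-0.4,-1.1,0.1,20,1,-0.4,-1.1,0.1,20]

```text
time: 19.2
tool_pos: [540.0, 115.0, 124.2]
tcp_rot: [-3.14, -0.0, -0.094]
contact_force: [-0.3, 5.4, -5.3]
grip_width: 12.0
```

```bash
python3 - <<'E'
from plant import sensors
o=sensors.get_obs();print(o['contact_force'],o['moment'],o['tool_pos'],o['tcp_rot'],o['grip_width'],o['tau'][5],o['joint_positions'][5])
E
```

```text
[-0.30813323  5.35816169 -5.26304713] [ 1.11600687  0.24154224 -0.00798674] [540.01483262 114.9941061  124.19091199] [-3.14032060e+00 -5.68418664e-07 -9.44709327e-02] 11.996316915651597 0.3692217171192169 1.7348215687846822
```

Request:
arm_command:
  increments: [1,0,-1.2,0.5,0,1,0,-1.2,0.6,5,1,0,-1.2,0.6,10,1,0,-1.2,0.7,15,1,0,-1.2,0.7,15]

```text
time: 19.82
tool_pos: [540.2, 115.7, 123.9]
tcp_rot: [-3.141, -0.0, -0.355]
contact_force: [-1.8, 4.0, -1.7]
grip_width: 11.8
```

```bash
python3 - <<'E'
from plant import sensors
o=sensors.get_obs();print(o['contact_force'],o['moment'],o['tool_pos'],o['tcp_rot'],o['grip_width'],o['tau'][5],o['joint_positions'][5])
E
```

```text
[-1.81770205  4.03533022 -1.69928633] [ 0.90049525  0.46704783 -0.03216034] [540.17538035 115.66766982 123.93345721] [-3.14111971e+00 -1.82044322e-04 -3.55072516e-01] 11.83529115334012 0.42643748223781586 1.9976611260910973
```

Request:
arm_command:
  increments: [1,0,-0.6,0.2,3,1,0,-0.6,0.2,6,1,0,-0.6,0.2,9,1,0,-0.6,0.2,12,1,0,-0.6,0.2,12]

```text
time: 20.45
tool_pos: [541.0, 115.7, 124.0]
tcp_rot: [-3.141, -0.002, -0.562]
contact_force: [0.1, 1.8, -2.1]
grip_width: 13.6
```

```bash
python3 - <<'E'
from plant import sensors
o=sensors.get_obs();print(o['contact_force'],o['moment'],o['tool_pos'],o['tcp_rot'],o['grip_width'],o['tau'][5],o['joint_positions'][5])
E
```

```text
[ 0.14552881  1.79608974 -2.11322359] [0.3707707  0.01823921 0.86136197] [540.95347019 115.6620236  124.00935531] [-3.14147689e+00 -1.97102856e-03 -5.62075985e-01] 13.558248007668157 1.1291398108005524 2.2061902738595456
```

Seated: wrist moment jumped to 0.86 N m and the jaws were pried to 13.6 mm. I'll unwind slightly to find the exact seated yaw.

Request:
arm_command:
  increments: [1,0,0,0,-2,1,0,0,0,-4,1,0,0,0,-4,1,0,0,0,-4]

```text
time: 20.95
tool_pos: [540.7, 115.8, 123.9]
tcp_rot: [-3.141, -0.001, -0.496]
contact_force: [1.2, 0.5, -1.3]
grip_width: 13.1
```

```bash
python3 - <<'E'
from plant import sensors
o=sensors.get_obs();print(o['contact_force'],o['moment'],o['tool_pos'],o['tcp_rot'],o['grip_width'],o['tau'][5],o['joint_positions'][5])
E
```

```text
[ 1.19689668  0.5244473  -1.26378477] [ 0.15593895 -0.30802077  0.50384174] [540.74659462 115.79910842 123.92258803] [-3.14124590e+00 -1.07580124e-03 -4.96196621e-01] 13.104442577786047 0.48784710466861725 2.1396849286801087
```

Request:
arm_command:
  increments: [1,0,0,0,-1.5,1,0,0,0,-3,1,0,0,0,-3,1,0,0,0,-3]

```text
time: 21.45
tool_pos: [540.6, 115.9, 123.9]
tcp_rot: [-3.141, -0.001, -0.444]
contact_force: [2.0, 1.6, 1.7]
grip_width: 12.3
```

```bash
python3 - <<'E'
from plant import sensors
o=sensors.get_obs();print(o['contact_force'],o['moment'],o['tool_pos'],o['tcp_rot'],o['grip_width'],o['tau'][5],o['joint_positions'][5])
E
```

```text
[1.98410402 1.60202242 1.73622127] [ 0.12135969 -0.46322199  0.25179826] [540.55461785 115.90837779 123.87945265] [-3.14136404e+00 -6.59452053e-04 -4.44001851e-01] 12.339054150843788 0.27148752473294735 2.087531195988954
```

Request:
arm_command:
  increments: [1,0.1,0.1,-0.1,-8,1,0,0.3,-0.2,-16,1,0,0.5,-0.2,-24,1,0,0.7,-0.3,-32,1,0.1,0.9,-0.4,-40,1,0.2,1.1,-0.5,-48,1,0.4,1.3,-0.6,-56,1,0.5,1.4,-0.7,-64,1,0.7,1.5,-0.8,-72,1,0.9,1.5,-0.9,-80,1,1,1.5,-0.9,-87,1,1.1,1.5,-1,-93,1,1.1,1.5,-1,-93,1,1.1,1.5,-1,-93]

```text
time: 23.2
tool_pos: [541.2, 114.0, 124.9]
tcp_rot: [3.14, -0.0, 1.177]
contact_force: [4.8, -1.2, 0.2]
grip_width: 11.7
```

```bash
python3 - <<'E'
from plant import sensors,imaging
import cv2
o=sensors.get_obs();print(o['contact_force'],o['moment'],o['tool_pos'],o['tcp_rot'],o['grip_width'],o['tau'][5],o['joint_positions'][5])
a=imaging.capture("scene"); cv2.imwrite("pics/s7.png",cv2.resize(a[140:260,250:410],None,fx=5,fy=5,interpolation=cv2.INTER_CUBIC))
E
```

```text
[ 4.84630557 -1.23250455  0.21419059] [-0.15009815 -0.97927579  0.04800184] [541.17816635 113.9545495  124.86068528] [ 3.14033397e+00 -2.71212416e-04  1.17711677e+00] 11.709245429787194 0.036959575954824686 0.4629928207230876
```

View pics/s7.png

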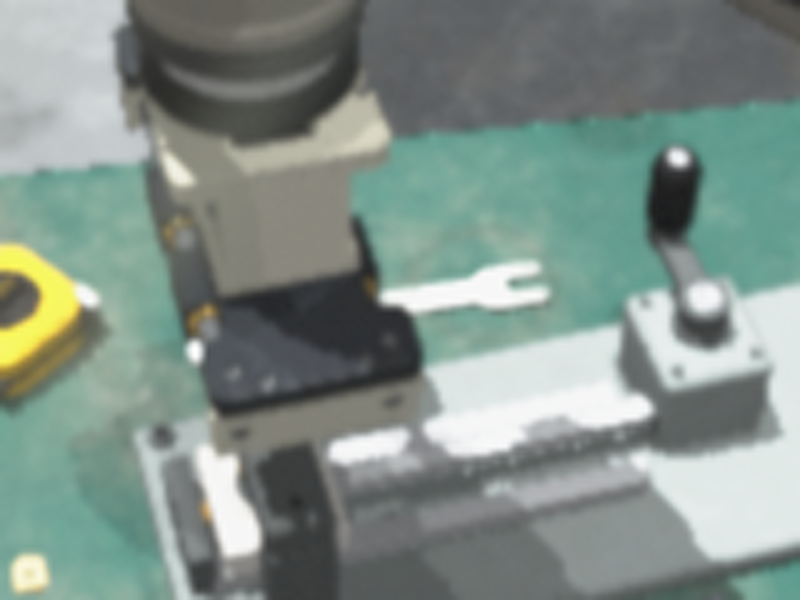

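The handle is still home at (675,190), the carriage is home, and the gripper is still on the screw at 11.7 mm. Handing in.

```bash
python3 -c "
from plant import ticket;print(ticket.close_job())"
```

```text
the job is handed in; nothing more can be done
None
```

I finished the job and handed it in at about 23 s of robot time, with the gripper still holding the thumbscrew.

- **Crank:** I turned it clockwise about 372° to the carriage's hard stop. The push force rose from 8 to 21 N with almost no movement. The last pictures show the carriage and handle still home.
- **Thumbscrew:** I screwed it down about 3.0 rad until it seated, with the wrist moment rising to about 0.86 N m. I then backed it off a quarter turn, from yaw −0.40 to 1.177 rad.
- **Final hold:** The jaws are at 11.7 mm on the 12 mm bar, with about 5 N of sideways force and almost no twist (about 0.05 N m).

**Limits of the checks:**
- The seated angle is worked out from how the wrist moment and jaw opening changed as I eased back. It could be off by a few hundredths of a radian; the jaw opening alone suggested about −0.48.
- The bar sat about 2 mm off the jaw centre. This caused sideways forces of up to about 8 N while turning, which I kept correcting.
- I touched none of the loose tools or parts, but I didn't check each one's position at the end.

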